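# Change the vacuum over on the filtration bench

## Robot

A 6-joint arm with a two-finger parallel gripper is mounted at the origin on the work surface. World frame = base frame: x ahead of the robot, y to its left, z up, the work surface at z = 0. Lengths are in m, angles in rad, forces in N, time in s.
With the tool pointing down it reaches from about 0.35 to 0.975 m from the base axis. Payload 4.9 kg.
Tool frame: the origin (TCP) lies on the centre line of the jaws, within the pads' length; the fingertips stand manip.tcp_to_tips ahead of it and the grasp point (between the pads) lies 11 mm behind it (manip.tcp_to_tips is the distance from the TCP to the fingertips, in m); x points along the fingers, y is the direction in which the jaws open and shut, and the axes are right-handed (so a half turn about x gives the same grasp; the last joint's range is limited). The gripper opens to 85 mm and grips with 20 to 120 N. Pads are 22 mm wide; open, the fingers measure 114 mm over their backs; the gripper's body (76 mm by 85 mm) begins 54 mm behind the grasp point. The pads swing forward as they close: fully open they stand 13 mm farther back than shut.
Start: joints at [-1.366, 0.053, 1.613, -0, 1.476, -0.119], TCP at [0.199, -0.593, 0.209] pointing down, gripper open.
Joint ranges: [-3.01, 3.01], [-1.01, 2.22], [0.06, 2.58], [-1.02, 4.17], [0.09, 2.62], [-3.14, 3.14]. Speed limits (rad/s): [2.57, 2.57, 3.14, 3.14, 3.14, 3.14].

## Interface

Orientations are given as a unit quaternion [w, x, y, z].
In Python, from plant import status, imaging, workorder, manip gives the robot as it stands.
- The arm moves only by the tool carry_out, never from a script. Its argument "moves" is one flat list of numbers, 5 for each row, row after row: the opening, from 0 (shut) to 1 (fully open), then the shift along the tool's x, y, z in cm, then the turn about the tool's x in rad. In form: [claw, tx, ty, tz, twist, claw, tx, ty, tz, twist, ...]. A call has 1 to 12 rows; each row is the pose to reach, as a shift and turn from the pose commanded when the call began, along the tool's axes at that moment; what a row does not reach only later rows make up. A row lasts 1/12 s, in which the tool goes at most 41.7 mm and 7.16 degrees, less where a joint would pass 70% of its speed; a pose out of reach is approached as far as the arm can. A call with a gripper value outside its range is refused whole. The fingers move at their own pace and stop on an object; the grip force is fixed at half the most. Time passes only in rows, so rows that repeat a pose let the fingers close. It gives the time, the measured TCP pose, the force and the opening at its end, in the units of the state.
- status.state(): the state, without advancing time (a new reading comes with each control period).
- imaging.grab_frame(name): name is "side" or "top"; returns the picture (384x512x3 uint8, red, green, blue); there is no depth.
- imaging.camera_info(name): a dict with "K" (3x3 intrinsics, pixels), "R" (3x3) and "t" (3): a world point X has camera coordinates R X + t. Camera axes: x right, y down, z forward; pixel columns grow to the right and rows downward; lengths in m; the calibration is good to about 2 mm. A picture is of the moment at which its call begins. camera_info takes no time and is no camera call.
- workorder.job_done(): hands the job in, once; it reports no verdict.
The state is a dict: "time": time; "joint_pos": joint angles; "joint_vel": joint speeds; "joint_efforts": joint torques, N m; "tool_pos": TCP position; "tool_rot": TCP orientation; "contact_force": force on the tool from outside, world axes, zero at the start; "ft_torque": the same for the moment, N m; "gripper_width": opening from 0.0 (shut) to 1.0 (fully open).
Only numpy, scipy, OpenCV 4.12 (cv2) and the standard library are available. Lean on these libraries where they do the work, as an engineer would, in place of code of your own. Each camera call takes 0.05 s, during which the arm holds its last target.

## Task

The filtration at the red station is finished and the blue one is next. First shut the vacuum at the red station by flipping its red-knobbed toggle fully over, away from the filter cup; then open the vacuum at the blue station by flipping its blue-knobbed toggle fully over, towards its filter cup. Leave the yellow station's toggle as it is, do not disturb the amber bottle, and take the hand off when done.

Things in the scene. Friction and masses are not known exactly. Their poses are not given: they have to be found in the camera images.
- red_valve (a joint): Red station's toggle, rad: 0 = shut (leans away from the filter cup), 0.6 = upright, 1.2 = open (leans towards the cup). Starts open. Its heavy ball (100 g) drops it to the nearer end stop once past upright; lifting it off a stop takes about 1 N at the knob. 10 mm rod, 65 mm from pivot to ball centre; pivot 80 mm above the table in a bracket 40 mm square from above, its top 93 mm above the table.
- red_knob (a point): Centre of the red ball knob, 28 mm in diameter: 134 mm above the table at either stop, 145 mm when upright; shifts 73 mm level, along the box, from stop to stop. y of this frame is level, along the pivot pin, to the robot's left; the level direction at right angles to y and clockwise of it seen from above (roughly away from the robot) points to the cup. x and z turn with the toggle.
- blue_valve (a joint): Blue station's toggle, same make and values as the red: 0 = shut, 1.2 = open. Starts shut. All stations are alike but for colour and fixed: steel box 270 x 90 mm, 50 mm high, long way roughly away from the robot (turned up to 0.25 rad), toggle at the near end, clear filter cup with coloured collar at the far end (77 mm across, rim 130 mm above the table, axis 155 mm from the pivot).
- blue_knob (a point): Centre of the blue ball knob, same sizes, heights and axes as red_knob. The three stations stand side by side, in any order.
- yellow_knob (a point): Centre of the yellow ball knob, same sizes, heights and axes as red_knob. This station is running: its toggle leans towards its cup (open) and must stay so.
- bottle: Amber glass bottle with orange cap, standing loose beside the stations, 70 mm in diameter, 170 mm high; origin at the centre of its underside, z up.

How it is judged:
By the outcome, as a careful person would: the job done as asked, in the order asked, and still so for the second after the job is handed in, with the robot touching nothing.
It also fails if it takes over 35 s, if anything falls off the work surface, if the arm or the gripper's body presses on something with over 40 N, if the wrist force passes 120 N, or if a joint passes its speed limit or range.

## Working session

There is one attempt and no reset: what is moved stays moved. The work goes in short steps, Python scripts to look and compute and a tool call to move; the robot and the scene stay as the last step left them, time stands still between calls to the robot, and variables do not carry over. Pictures are saved under pics/ and viewed, and the job is handed in when it is done.

Besides the shell and the picture viewer there is one more tool, called after "Call:" as a command line: name --argument value ..., lists and objects as JSON in quotes. carry_out: Moves the arm, as the interface text tells. Its arguments: {"type":"object","properties":{"moves":{"type":"array","items":{"type":"number"}}},"required":["moves"]}

```bash
mkdir -p pics
python3 - <<'E'
from plant import status, imaging, workorder, manip
import cv2
print(status.state()); print(manip.tcp_to_tips, dir(manip))
for n in("side","top"):
    f=imaging.grab_frame(n); cv2.imwrite(f"pics/{n}0.png",f[:,:,::-1]); print(imaging.camera_info(n))
E
```

```text
{'time': 0.0, 'joint_pos': array([-1.36600807e+00,  5.33495078e-02,  1.61422741e+00,  2.50039077e-06,
        1.47599723e+00, -1.19005700e-01]), 'joint_vel': array([ 0.00019051,  0.00197583, -0.00068043,  0.00111103, -0.00069779,
       -0.00154409]), 'joint_efforts': array([-8.32639271e-04, -3.93689203e+01, -3.70174742e+01, -2.31096192e-04,
        7.30016400e-03, -1.57511363e-05]), 'tool_pos': array([ 0.19872057, -0.59189348,  0.20740739]), 'tool_rot': array([-0.11327892, -0.69783066, -0.11467883,  0.69788898]), 'contact_force': array([ 0.88949649, -0.16425214,  0.25697608]), 'ft_torque': array([-0.0546421 ,  0.02235147,  0.05237136]), 'gripper_width': 0.9967887087400713}
0.008 ['IKError', '__class__', '__delattr__', '__dict__', '__dir__', '__doc__', '__eq__', '__format__', '__ge__', '__getattribute__', '__getstate__', '__gt__', '__hash__', '__init__', '__init_subclass__', '__le__', '__lt__', '__module__', '__ne__', '__new__', '__reduce__', '__reduce_ex__', '__repr__', '__setattr__', '__sizeof__', '__str__', '__subclasshook__', '__weakref__', 'tcp_to_tips']
{'K': array([[387.95691502,   0.        , 258.75660008],
       [  0.        , 387.95691502, 184.05714642],
       [  0.        ,   0.        ,   1.        ]]), 'R': array([[-0.82004341, -0.5721904 , -0.01126705],
       [-0.35363833,  0.52210462, -0.77610998],
       [ 0.44996526, -0.63245942, -0.63049691]]), 't': array([0.49573601, 0.22887291, 0.79616426])}
{'K': array([[496.23772411,   0.        , 256.56198773],
       [  0.        , 496.23772411, 190.54744118],
       [  0.        ,   0.        ,   1.        ]]), 'R': array([[ 2.80915888e-02, -9.99594770e-01,  4.59981601e-03],
       [-9.81610333e-01, -2.84547998e-02, -1.88763024e-01],
       [ 1.88817418e-01,  7.87426336e-04, -9.82011895e-01]]), 't': array([0.09734993, 0.52706886, 1.17130236])}
```

View pics/side0.png

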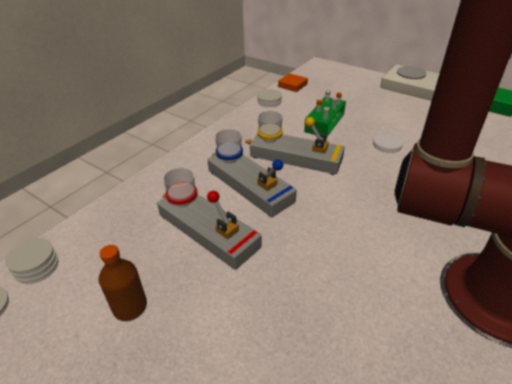

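View pics/top0.png

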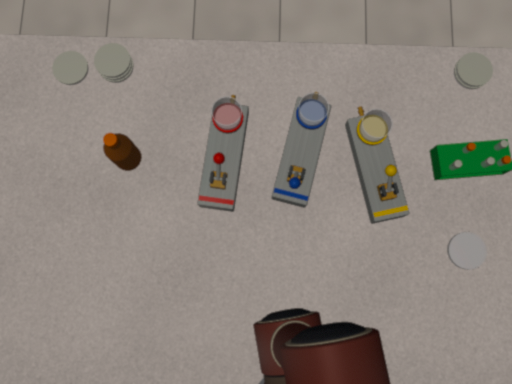

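The top view shows red at left (knob ~(219,158)), blue in the middle (~(295,183)) and yellow at right (~(391,171)). The bottle is at ~(125,155). Red leans up towards its cup (open), and blue leans down away from its cup (shut). Next I'll measure these.

```bash
cat > h.py <<'E'
import numpy as np, cv2
from plant import status, imaging, workorder, manip
from scipy.spatial.transform import Rotation as Ro
def proj(n,X):
    c=imaging.camera_info(n); p=c["K"]@(c["R"]@np.array(X,float)+c["t"]); return p[:2]/p[2]
def atz(n,uv,z):
    c=imaging.camera_info(n); d=c["R"].T@np.linalg.inv(c["K"])@np.array([*uv,1.]); o=-c["R"].T@c["t"]
    return o+d*(z-o[2])/d[2]
def tri(uv1,uv2):
    A=[]
    for n,uv in(("side",uv1),("top",uv2)):
        c=imaging.camera_info(n);P=c["K"]@np.c_[c["R"],c["t"]];A.append(P)
    X=cv2.triangulatePoints(A[0],A[1],np.array(uv1,float),np.array(uv2,float))[:,0];return X[:3]/X[3]
def blobs(f,col):
    hsv=cv2.cvtColor(f,cv2.COLOR_RGB2HSV);H,S,V=[hsv[...,i].astype(int) for i in range(3)]
    h={"red":(H<5)|(H>174),"blue":(H>105)&(H<125),"yellow":(H>21)&(H<30)}[col]
    m=(h&(S>170)&(V>90)).astype(np.uint8)
    n,l,s,c=cv2.connectedComponentsWithStats(m)
    return [(s[i,4],s[i,2:4].tolist(),c[i].round(1)) for i in range(1,n) if s[i,4]>25]
E
python3 - <<'E'
from h import *
for n in("side","top"):
    f=cv2.imread(f"pics/{n}0.png")[:,:,::-1].copy()
    for c in("red","blue","yellow"): print(n,c,[(b,atz(n,b[2],.134).round(3)) for b in blobs(f,c)])
f=[cv2.imread(f"pics/{n}0.png") for n in("side","top")]
a=cv2.resize(f[0][100:270,150:350],None,fx=3,fy=3,interpolation=2);cv2.imwrite("pics/sz.png",a)
a=cv2.resize(f[1][80:230,190:420],None,fx=3.4,fy=3.4,interpolation=2);cv2.imwrite("pics/tz.png",a)
E
```

```text
side red [((np.int32(135), [31, 16], array([181.3, 198.7])), array([0.632, 0.25 , 0.134])), ((np.int32(96), [11, 11], array([212.7, 196. ])), array([0.582, 0.205, 0.134])), ((np.int32(133), [29, 23], array([241.9, 241.9])), array([0.449, 0.276, 0.134]))]
side blue [((np.int32(28), [25, 7], array([228.9, 155.4])), array([0.649, 0.064, 0.134])), ((np.int32(49), [9, 7], array([277.2, 163. ])), array([0.532, 0.024, 0.134])), ((np.int32(51), [23, 14], array([279.3, 193.6])), array([0.466, 0.117, 0.134]))]
side yellow [((np.int32(64), [10, 9], array([309.4, 121.2])), array([ 0.565, -0.194,  0.134])), ((np.int32(78), [24, 9], array([269.5, 135.2])), array([ 0.617, -0.071,  0.134])), ((np.int32(61), [9, 16], array([335.7, 152.5])), array([ 0.435, -0.095,  0.134]))]
top red [((np.int32(83), [30, 17], array([229.3, 127. ])), array([0.658, 0.18 , 0.134])), ((np.int32(80), [10, 11], array([218.3, 157.9])), array([0.582, 0.203, 0.134])), ((np.int32(92), [33, 7], array([217. , 199.9])), array([0.484, 0.202, 0.134]))]
top blue [((np.int32(49), [27, 15], array([308.6, 123.2])), array([ 0.673, -0.005,  0.134])), ((np.int32(56), [8, 9], array([293.6, 182.2])), array([0.53 , 0.028, 0.134])), ((np.int32(98), [32, 11], array([290.7, 193.9])), array([0.502, 0.034, 0.134]))]
top yellow [((np.int32(112), [29, 25], array([366.4, 136.8])), array([ 0.643, -0.141,  0.134])), ((np.int32(100), [12, 11], array([390.4, 170.1])), array([ 0.565, -0.195,  0.134])), ((np.int32(148), [34, 11], array([390.3, 210.9])), array([ 0.47 , -0.193,  0.134]))]
```

View pics/tz.png

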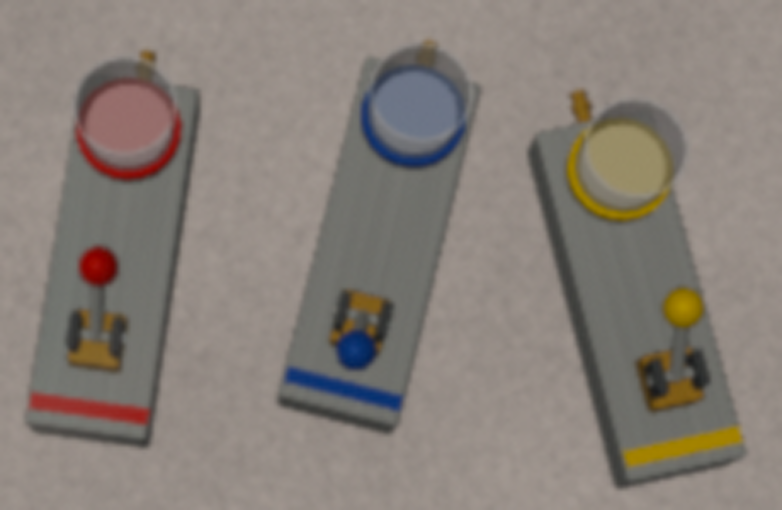

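View pics/sz.png

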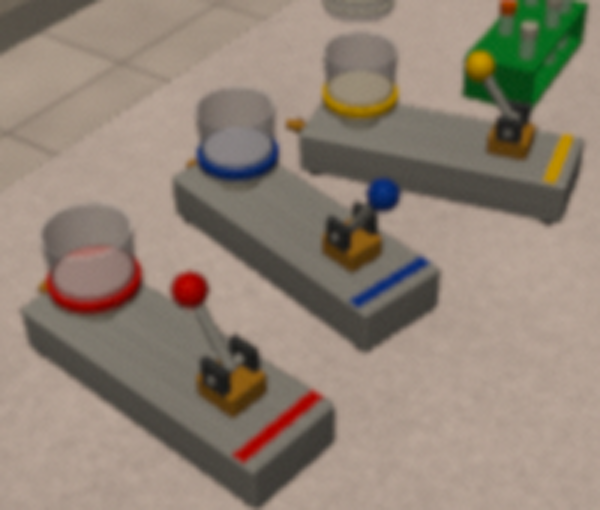

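```bash
cat >> h.py <<'E'
K={"red":(np.array([.582,.204]),1),"blue":(np.array([.531,.026]),-1),"yellow":(np.array([.565,-.1945]),1)}
def axes():
    s=status.state();q=s["tool_rot"];return s["tool_pos"],Ro.from_quat([q[1],q[2],q[3],q[0]]).as_matrix()
E
python3 - <<'E'
from h import *
Z=lambda x,y:(190+x/3.4,80+y/3.4)
for n,st,cup in(("red",[(30,401),(148,416)],(129,132)),("blue",[(287,377),(400,404)],(414,119)),("yellow",[(626,459),(741,434)],(620,172))):
    a,b=[atz("top",Z(*p),.05) for p in st]; w=b-a; th=np.arctan2(w[0],-w[1]) # right edge
    d=np.array([-w[1],w[0]]);d/=np.linalg.norm(d)
    k,s=K[n]; c=atz("top",Z(*cup),.065)
    pc=k-s*.0367*d; m=(a+b)[:2]/2
    e=(c[:2]-pc);e2=c[:2]-m
    print(n,"stripe",np.degrees(np.arctan2(d[1],d[0])),"cup-stripe",np.degrees(np.arctan2(e2[1],e2[0])),"pivot",pc,"cup",c,np.linalg.norm(e),np.degrees(np.arctan2(e[1],e[0])))
p,R=axes();print(p);print(R.round(4))
E
```

```text
red stripe -5.682549040018915 cup-stripe -6.060210672402715 pivot [0.54548035 0.20763391] cup [0.7015605  0.18895622 0.065     ] 0.15719373242138063 -6.823981576261132
blue stripe -12.035330695458274 cup-stripe -13.335194698516247 pivot [0.5668933  0.01834751] cup [ 0.71781564 -0.02046827  0.065     ] 0.1558339316324807 -14.42332750248273
yellow stripe 13.88456597094526 cup-stripe 12.987701163450094 pivot [ 0.52937233 -0.20330677] cup [ 0.68156454 -0.17168623  0.065     ] 0.15544236016721627 11.737193401234055
[ 0.19870732 -0.59191342  0.20746887]
[[-4.000e-04  3.181e-01 -9.480e-01]
 [ 1.900e-03 -9.480e-01 -3.181e-01]
 [-1.000e+00 -1.900e-03 -2.000e-04]]
```

Call:
carry_out --moves '[0,0,-1,-1.07,0.05,0,0,-3,-3.2,0.15,0,0,-5.5,-5.9,0.25,0,0,-8,-8.6,0.35,0,0,-10.5,-11.3,0.43,0,0,-13,-14,0.43,0,0,-15.5,-16.6,0.43,0,0,-18,-19.3,0.43,0,0,-20.5,-22,0.43,0,0,-23,-24.7,0.43,0,0,-25,-26.9,0.43,0,0,-26.5,-28.5,0.43]'

```text
time: 1.1
tool_pos: [0.3854, -0.2481, 0.2082]
tool_rot: [0.037, -0.706, 0.037, 0.706]
contact_force: [0.7, 0.5, -0.5]
gripper_width: -0.001
```

```bash
cat >> h.py <<'E'
D={"red":np.radians(-6.1),"blue":np.radians(-13.)}
P={"red":np.array([.5455,.208]),"blue":np.array([.567,.018])}
def need(n,r,z):
    p,R=axes();d=np.array([np.cos(D[n]),np.sin(D[n])]);t=np.r_[P[n]+r*d,z]
    print("pos",p.round(4),"shift cm",(R.T@(t-p)*100).round(2))
    a=np.arctan2(-R[1,2],-R[0,2]);print("twist",round(a-D[n],3),"xaxis",R[:,0].round(3), "t",status.state()["time"],"F",status.state()["contact_force"].round(1),"grip",status.state()["gripper_width"])
E
python3 -c "
from h import *
need('red',.083,.207);print(status.state()['joint_pos'])"
```

```text
pos [ 0.3854 -0.2481  0.2082] shift cm [  0.15 -47.02 -19.47]
twist 0.002 xaxis [-0.     0.001 -1.   ] t 1.1 F [ 0.7  0.5 -0.5] grip -0.001170487868488736
[-7.35074257e-01 -3.64336961e-01  1.98508987e+00  5.66808986e-04
  1.52135503e+00  9.40191426e-01]
```

Call:
carry_out --moves '[0,0,-2,-0.8,0,0,0,-5,-2.1,0,0,0,-8.5,-3.5,0,0,0,-12,-5,0,0,0,-15.5,-6.4,0,0,0,-19,-7.9,0,0,0,-22.5,-9.3,0,0,0,-26,-10.8,0,0,0,-29.5,-12.2,0,0,0,-33,-13.7,0,0,0,-36,-14.9,0,0,0,-38,-15.8,0]'

```text
time: 2.1
tool_pos: [0.5825, 0.1134, 0.2078]
tool_rot: [0.037, -0.706, 0.037, 0.707]
contact_force: [-0.1, 0.1, 0.1]
gripper_width: 0.0
```

Call:
carry_out --moves '[0,0,-2,-0.9,0,0,0,-5,-2,0,0,0,-7,-3,0,0,0,-9,-3.7,0,0,0,-9,-3.7,0,0,0,-9,-3.7,0,0,0,-9,-3.7,0]'

```text
time: 2.68
tool_pos: [0.6279, 0.1956, 0.2079]
tool_rot: [0.037, -0.706, 0.038, 0.707]
contact_force: [-0.4, 0.6, 0.5]
gripper_width: -0.001
```

```bash
python3 -c "
from h import *
need('red',.083,.13);print(status.state()['joint_pos'])
for n in('side','top'): cv2.imwrite('pics/%s1.png'%n,imaging.grab_frame(n)[:,:,::-1])"
```

```text
pos [0.6279 0.1956 0.2079] shift cm [ 7.79 -0.36  0.02]
twist 0.0 xaxis [-0.001 -0.001 -1.   ] t 2.6833 F [-0.4  0.6  0.5] grip -0.0005741628167870887
[ 1.89137280e-01  1.29932840e-01  1.53176392e+00 -3.39169691e-04
  1.48124740e+00  1.86619118e+00]
```

View pics/side1.png

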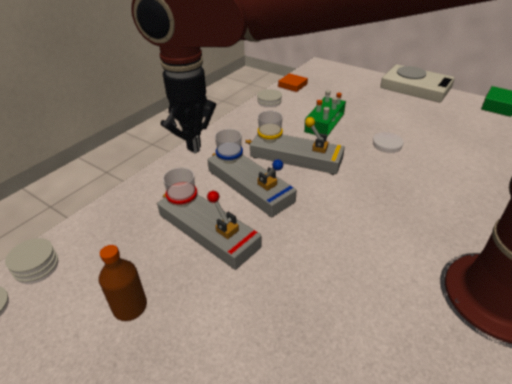

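```bash
python3 -c "
from h import *
print(proj('side',[.628,.1955,.2]),proj('top',[.628,.1955,.2]))
for n in('side','top'):
  f=cv2.imread('pics/%s1.png'%n); u,v=proj(n,[.628,.1955,.2]).astype(int)
  cv2.circle(f,(u,v),2,(0,255,0),-1); cv2.imwrite('pics/%s1z.png'%n,cv2.resize(f[max(v-50,0):v+80,u-70:u+70],None,fx=4,fy=4))"
```

```text
[196.34264899 162.3602663 ] [220.48442845 130.33543928]
```

View pics/side1z.png

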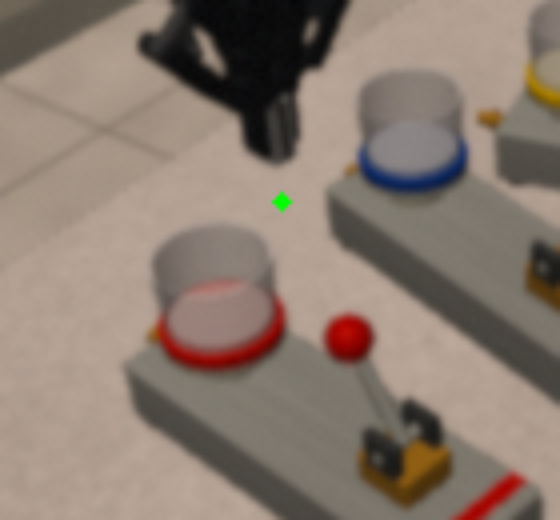

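Call:
carry_out --moves '[0,1,-0.2,0,0,0,3,-0.4,0,0,0,5,-0.4,0,0,0,6.5,-0.4,0,0,0,7.4,-0.4,0,0,0,7.8,-0.4,0,0,0,7.8,-0.4,0,0,0,7.8,-0.4,0,0]'

```text
time: 3.45
tool_pos: [0.6293, 0.2, 0.1313]
tool_rot: [-0.038, 0.706, -0.037, -0.706]
contact_force: [0.1, -0.3, 0.2]
gripper_width: 0.003
```

```bash
python3 -c "
from h import *
need('red',.003,.13)
for n in('side','top'): cv2.imwrite('pics/%s2.png'%n,imaging.grab_frame(n)[:,:,::-1])
f=cv2.imread('pics/side2.png');cv2.imwrite('pics/side2z.png',cv2.resize(f[100:270,120:320],None,fx=3.5,fy=3.5))"
```

```text
pos [0.6293 0.2    0.1313] shift cm [0.12 0.1  8.12]
twist 0.0 xaxis [ 0.001  0.    -1.   ] t 3.45 F [ 0.1 -0.3  0.2] grip 0.0034837759159480333
```

View pics/side2z.png

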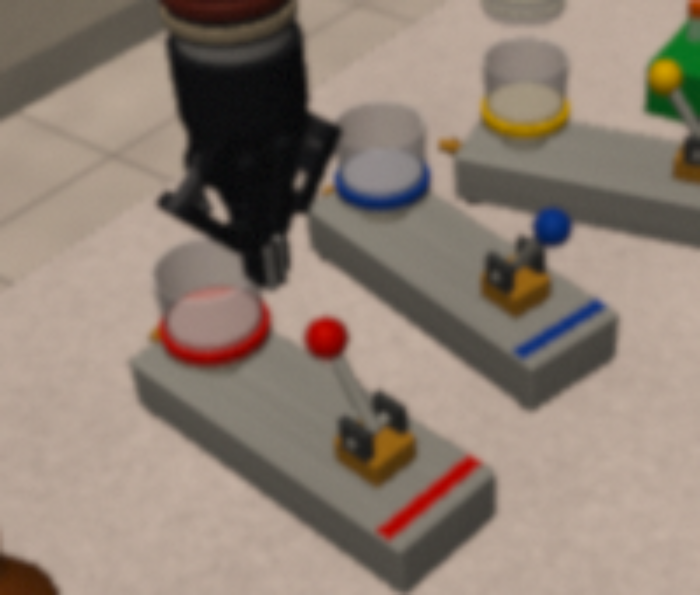

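```bash
python3 -c "
from h import *
for z in (.123,.14,.16): print(z,proj('side',[.6293,.2,z]),proj('top',[.6293,.2,z]))
f=cv2.imread('pics/top2.png');
cv2.imwrite('pics/top2z.png',cv2.resize(f[70:230,150:350],None,fx=3.5,fy=3.5))"
```

```text
0.123 [198.41400247 190.83319695] [220.78129334 139.81288232]
0.14 [197.57995602 184.99671419] [220.29679869 137.69683135]
0.16 [196.57185668 177.94224572] [219.70852832 135.12753549]
```

View pics/top2z.png

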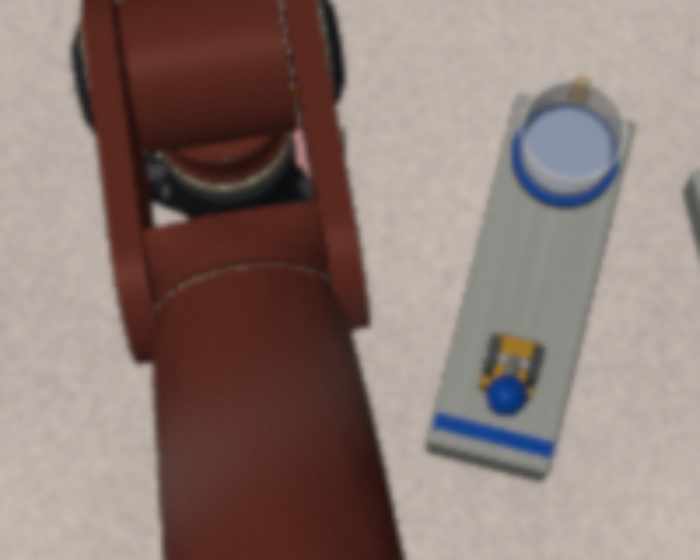

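Call:
carry_out --moves '[0,0.8,0,0,0,0,1.5,0,0,0,0,1.5,0,0,0,0,1.5,0,0,0]'

```text
time: 3.88
tool_pos: [0.6282, 0.1999, 0.1144]
tool_rot: [0.037, -0.705, 0.038, 0.707]
contact_force: [-0.3, 0.8, 0.3]
gripper_width: -0.002
```

```bash
python3 -c "
from h import *
need('red',.003,.115)
cv2.imwrite('pics/side3.png',imaging.grab_frame('side')[:,:,::-1])
f=cv2.imread('pics/side3.png');f=cv2.convertScaleAbs(f,alpha=2.2,beta=20)
f=cv2.resize(f[130:250,150:270],None,fx=5,fy=5)
p=axes()[0]
for z in(.107,.115,.126):
  u,v=proj('side',[p[0],p[1],z]);cv2.circle(f,(int((u-150)*5),int((v-130)*5)),3,(0,255,0),-1)
cv2.imwrite('pics/side3z.png',f)"
```

```text
pos [0.6282 0.1999 0.1144] shift cm [-0.04  0.07  8.01]
twist 0.0 xaxis [-0.002 -0.    -1.   ] t 3.8833 F [-0.3  0.8  0.3] grip -0.002390262555854802
```

View pics/side3z.png

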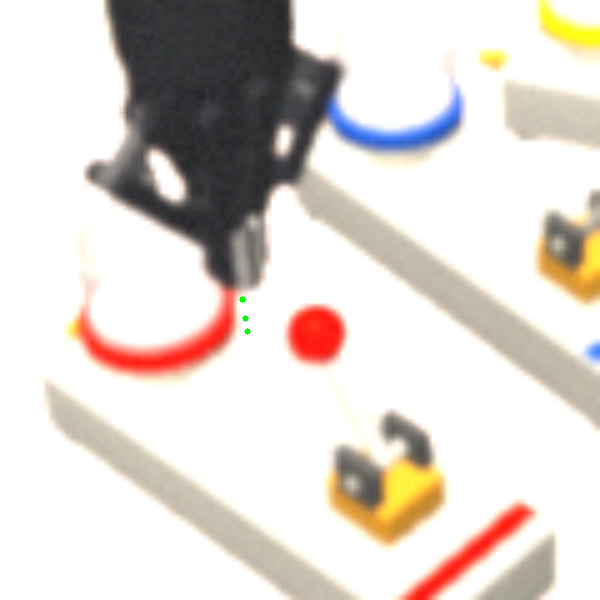

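Call:
carry_out --moves '[0,0.5,0,0.3,0,0,0.6,0,1,0,0,0.6,0,1.8,0,0,0.6,0,2.6,0,0,0.6,0,3.4,0,0,0.6,0,4,0,0,0.6,0,4,0]'

```text
time: 4.52
tool_pos: [0.5875, 0.2047, 0.1097]
tool_rot: [0.037, -0.706, 0.037, 0.707]
contact_force: [-0.8, 0.3, -0.0]
gripper_width: -0.002
```

```bash
cat >> h.py <<'E'
def look(n,name,a=2.0,box=(110,270,150,350)):
    f=imaging.grab_frame(n)[:,:,::-1].copy();cv2.imwrite(f'pics/{name}.png',f);y0,y1,x0,x1=box
    f=cv2.convertScaleAbs(f,alpha=a,beta=15);cv2.imwrite(f'pics/{name}z.png',cv2.resize(f[y0:y1,x0:x1],None,fx=3.7,fy=3.7))
E
python3 -c "
from h import *
need('red',.003,.109)
look('side','s4')"
```

```text
pos [0.5875 0.2047 0.1097] shift cm [0.07 0.11 3.91]
twist 0.001 xaxis [-0.001  0.    -1.   ] t 4.5167 F [-0.8  0.3 -0. ] grip -0.0016037779678416053
```

View pics/s4z.png

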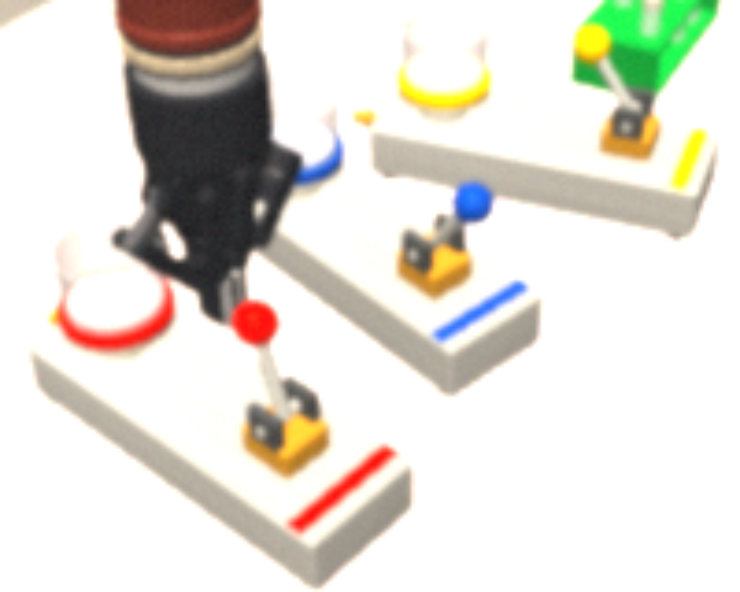

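The finger touches the red ball at (219,197) and the toggle is rising, so I'll keep pushing.

Call:
carry_out --moves '[0,0,0,0.6,0,0,0,0,1.2,0,0,0,0,1.8,0,0,0,0,2.4,0,0,0,0,3,0,0,0,0,3.6,0,0,0,0,4,0,0,0,0,4,0,0,0,0,4,0,0,0,0,4,0]'

```text
time: 5.4
tool_pos: [0.5495, 0.2085, 0.1097]
tool_rot: [-0.038, 0.706, -0.038, -0.706]
contact_force: [-0.0, 0.3, -0.5]
gripper_width: 0.001
```

```bash
python3 -c "
from h import *
need('red',.003,.109)
look('side','s5')"
```

```text
pos [0.5495 0.2085 0.1097] shift cm [0.07 0.1  0.09]
twist 0.0 xaxis [ 0.  0. -1.] t 5.4 F [-0.   0.3 -0.5] grip 0.0008793816554219401
```

View pics/s5z.png

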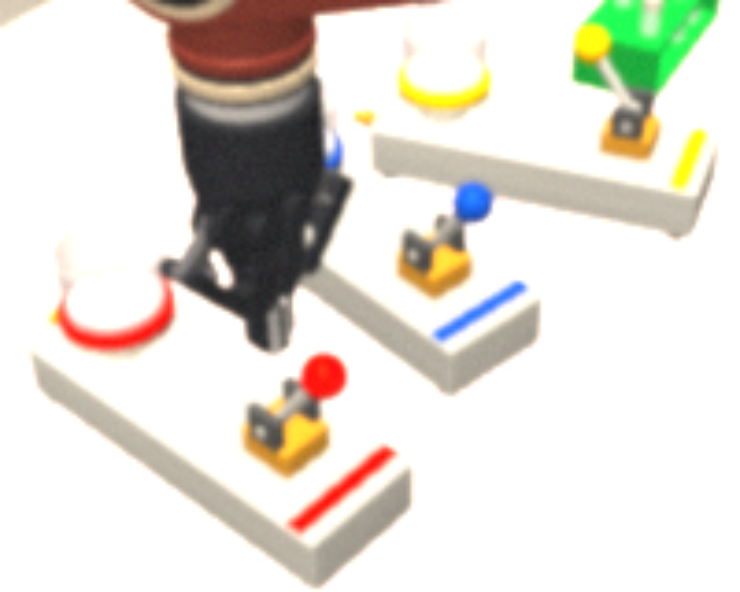

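Call:
carry_out --moves '[0,-2,0,0,0,0,-5,0,0,0,0,-8,0,0,0,0,-9,0,0,0,0,-9,0,0,0,0,-9,0,0,0]'

```text
time: 5.95
tool_pos: [0.5496, 0.2085, 0.1996]
tool_rot: [-0.038, 0.706, -0.038, -0.706]
contact_force: [-0.5, 0.4, -0.8]
gripper_width: -0.001
```

```bash
python3 -c "
from h import *
print(proj('side',[.509,.212,.134]),[b for b in blobs(cv2.imread('pics/s5.png')[:,:,::-1].copy(),'red')])
need('blue',-.09,.109)"
```

```text
[237.36334029 210.77859203] [(np.int32(137), [31, 16], array([182. , 198.8])), (np.int32(106), [12, 12], array([236.9, 211.2])), (np.int32(130), [29, 23], array([242.1, 241.7])), (np.int32(38), [17, 9], array([496.3, 321.2])), (np.int32(54), [24, 15], array([491.9, 330. ])), (np.int32(29), [9, 6], array([507.2, 325.5]))]
pos [0.5496 0.2085 0.1996] shift cm [ 9.05 17.68  5.19]
twist 0.121 xaxis [ 0.001  0.    -1.   ] t 5.95 F [-0.5  0.4 -0.8] grip -0.0005682461867444247
```

Call:
carry_out --moves '[0,0,2,0.6,0.05,0,0,5,1.5,0.12,0,0,8.5,2.5,0.12,0,0,12,3.5,0.12,0,0,15,4.4,0.12,0,0,17,5,0.12,0,0,17.7,5.2,0.12,0,0,17.7,5.2,0.12,0,0,17.7,5.2,0.12]'

```text
time: 6.7
tool_pos: [0.4785, 0.0384, 0.1982]
tool_rot: [0.08, -0.702, 0.08, 0.703]
contact_force: [0.5, -0.2, -0.4]
gripper_width: 0.0
```

Call:
carry_out --moves '[0,2,0,0,0,0,4,0,0,0,0,6,0,0,0,0,8,0,0,0,0,9,0,0,0,0,9,0,0,0,0,9,0,0,0]'

```text
time: 7.28
tool_pos: [0.4788, 0.0388, 0.1092]
tool_rot: [0.079, -0.702, 0.079, 0.703]
contact_force: [0.0, -0.8, 0.9]
gripper_width: -0.001
```

```bash
python3 -c "
from h import *
need('blue',-.003,.109)
look('side','s6')"
```

```text
pos [0.4788 0.0388 0.1092] shift cm [ 0.01  0.06 -8.76]
twist 0.002 xaxis [-0.001  0.    -1.   ] t 7.2833 F [ 0.  -0.8  0.9] grip -0.0007430315406198646
```

View pics/s6z.png

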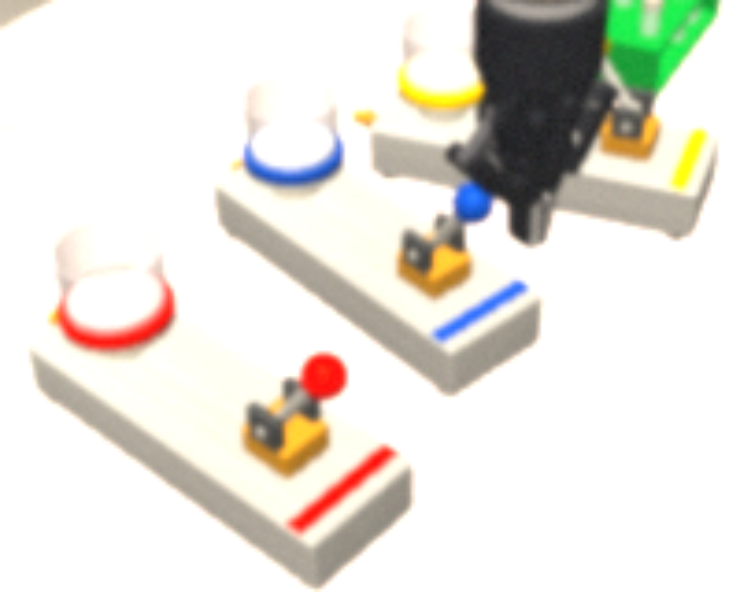

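Call:
carry_out --moves '[0,0,0,-1,0,0,0,0,-2,0,0,0,0,-2.8,0,0,0,0,-3.6,0,0,0,0,-4.4,0,0,0,0,-5.1,0,0,0,0,-5.8,0,0,0,0,-6.5,0,0,0,0,-7.2,0,0,0,0,-7.9,0,0,0,0,-8.5,0,0,0,0,-8.5,0]'

```text
time: 8.33
tool_pos: [0.5625, 0.0186, 0.1092]
tool_rot: [0.08, -0.702, 0.08, 0.703]
contact_force: [0.1, 0.3, -0.1]
gripper_width: 0.005
```

Call:
carry_out --moves '[0,0,0,0,0,0,0,0,0,0,0,0,0,0,0]'

```text
time: 8.58
tool_pos: [0.5613, 0.0191, 0.1094]
tool_rot: [0.08, -0.702, 0.08, 0.703]
contact_force: [-0.6, 0.5, -0.2]
gripper_width: -0.001
```

```bash
python3 -c "
from h import *
need('blue',-.003,.109)
look('side','s7')"
```

```text
pos [0.5613 0.0191 0.1094] shift cm [ 0.04 -0.02 -0.28]
twist 0.001 xaxis [-0.001  0.    -1.   ] t 8.5833 F [-0.6  0.5 -0.2] grip -0.0009205017538817626
```

View pics/s7z.png

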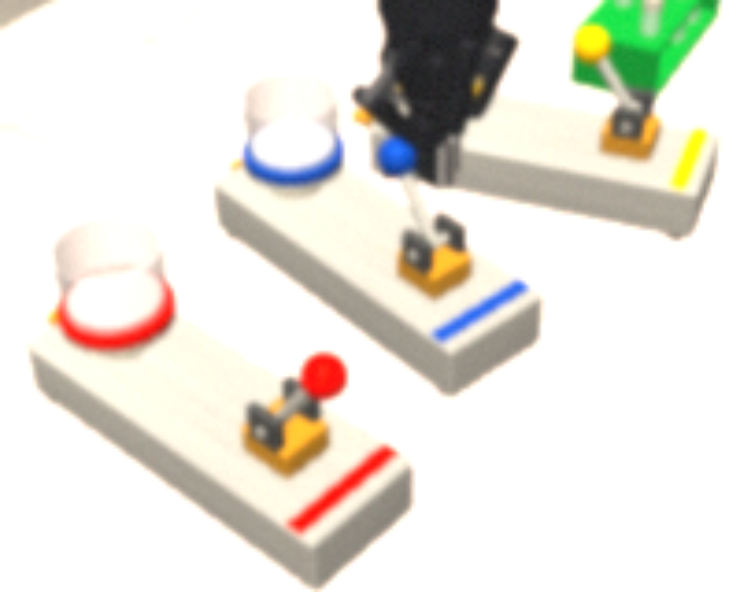

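Call:
carry_out --moves '[0,-1,0,0.8,0,0,-3,0,1,0,0,-6,0,1,0,0,-9,0,1,0,0,-11,0,2,0,0,-11,0,5,0,0,-11,0,8.5,0,0,-11,0,12,0,0,-11,0,14,0,0,-11,0,15,0,0,-11,0,15,0,0,-11,0,15,0]'

```text
time: 9.63
tool_pos: [0.4155, 0.0527, 0.2199]
tool_rot: [-0.08, 0.703, -0.08, -0.702]
contact_force: [0.1, -0.8, -0.1]
gripper_width: 0.001
```

```bash
python3 -c "
from h import *
look('side','s8',1.5,(80,290,90,350));look('top','t8',1.5,(60,230,90,430))
for n,i in(('side','s8'),('top','t8')):
  f=cv2.imread('pics/%s.png'%i)[:,:,::-1].copy()
  for c,X in(('red',[.509,.212,.134]),('blue',[.6027,.0097,.134]),('yellow',[.565,-.1945,.134])): print(n,c,proj(n,X).round(1),[(b[2].tolist(),int(b[0])) for b in blobs(f,c)])
s=status.state();print(s['time'],s['tool_pos'],s['contact_force'])"
```

```text
side red [237.4 210.8] [([181.5, 198.7], 135), ([236.9, 211.1], 105), ([242.0, 241.8], 132)]
side blue [256.5 151. ] [([256.6, 150.6], 42), ([228.5, 155.3], 29), ([279.3, 193.6], 52)]
side yellow [309.4 121.2] [([269.6, 135.3], 79), ([335.7, 152.5], 62)]
top red [213.  188.8] [([229.4, 127.0], 81), ([212.9, 187.9], 65), ([217.3, 199.9], 90)]
top blue [301.8 151.8] [([308.6, 123.3], 51), ([301.8, 152.6], 70)]
top yellow [390.  170.1] [([366.5, 136.8], 111), ([390.4, 170.1], 100), ([390.3, 211.0], 149)]
9.7333 [0.41603731 0.05247377 0.21974728] [-0.09678471 -0.02121228 -0.22969269]
```

View pics/s8.png

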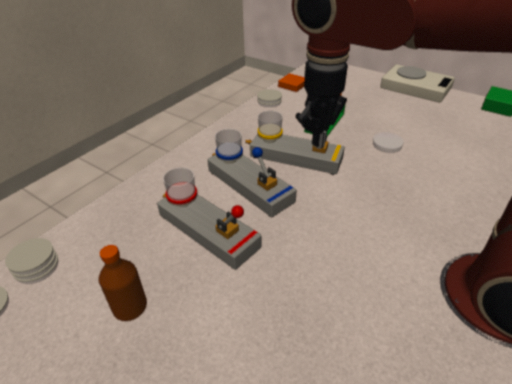

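View pics/t8.png

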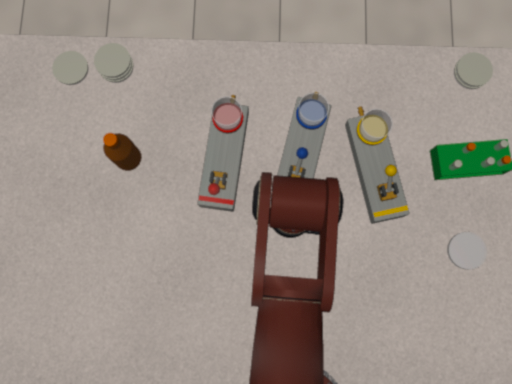

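The red knob (top view, 213,188) and the blue knob (302,153) are within about 1 px of their predicted end-stop positions. Yellow (390,170) and the bottle haven't moved, and the hand is clear, so I'm handing in.

```bash
python3 -c "
from plant import workorder
print(workorder.job_done())"
```

```text
the job is handed in; nothing more can be done
None
```

I shut the red toggle first, pushing it over away from its cup, then opened the blue one towards its cup. Both pushes used the closed fingertips. I then lifted the hand off, backed it away and handed the job in at about 9.7 s.

- **Red and blue:** in the last pictures from both cameras, each knob sits within about 1 px of where its end stop should put it.
- **Yellow:** its knob is at the same pixel as at the start in the top view. The hand hid it in the last side view.
- **Bottle:** it looks unmoved in both views; I judged this by eye and did not measure it.
- **Forces:** the contact readings after each move were about 1 N or less. The hand touches nothing.
- **One disagreement:** in the side view the closed fingertips looked roughly 25 mm higher than the stated TCP-to-tip length implies. I pushed with the tool about 20 mm lower than planned to allow for this. I did not find the cause.

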